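# Hold the last bleached peg over its slot with tongs

## Task

The last pink peg is still wet with bleach, so never touch it with the gripper: pick up the spring tongs by their arms, squeeze them on the peg and lift it. Finish while still holding it in the tongs, still and level, about 6 cm above the middle of the one empty slot of the grey drying tray (the slot with the blue pad), with its nose pointing the same way as the noses of the five pegs in the tray. Leave those five pegs, the steel cap, the funnel and the lidded pot where they are.

Things in the scene. Friction and masses are not known exactly. Their poses are not given: they have to be found in the camera images.
- tongs: Steel spring tongs lying on their side on the shelf, 203 mm long, 22 mm tall as they lie, about 0.12 kg. Origin on the underside, midway between the arms at the place to grip them, near the centre of mass; x along the tongs to the jaws, y across to the left arm, z up. Round hinge post (22 mm across) at x = -90 mm. The arms are upright steel strips 3 mm thick, 1 to 21 mm above the underside.
- tongs_grip (a point): Middle of the two teal grip sleeves (50 mm long, 20 mm tall), on the tongs' x axis, 11 mm above the underside; axes as the tongs'. Over the sleeves: 57 mm sprung open, 42 mm half squeezed (sleeves then parallel, a good way to carry the tongs empty), 32 mm on a peg. Grip both from above, fingers closing along y. Spring: 7 N here starts to close them, 11 N closes on a peg; let go, they open.
- tongs_jaws (a point): Point midway between the jaws (teal pads 34 mm long, 22 mm tall, 6 mm thick): on the tongs' x axis, 93 mm ahead of the grip place, 11 mm above the underside; axes as the tongs'. Jaw faces about 64 mm apart sprung open, 33 mm half squeezed (42 mm over the sleeves); they can close to 7 mm.
- tong_left (a joint): How far the left arm is squeezed: 0 rad sprung open, 0.155 rad fully closed, about 0.085 half squeezed, 0.135 on a peg. The right arm follows it equally.
- wet_peg: The wet pale pink plastic spring peg, lying alone on the white shelf. 77 mm long, 14 mm wide, 14 mm high, 10 to 22 g. Origin mid-underside; x points to its nose (closed end with a dark steel band). Sides upright and parallel from x = -20 to +37 mm: jaws hold it well at the origin. The tail (x below -18) flares to 22 mm. At the start its nose points within 30 deg of straight away from the robot.
- wet_peg_nose (a point): Tip of the wet peg's nose, 37 mm from its origin along its x, 7 mm above its underside.
- tray: Grey drying tray fixed on the shelf, 106 by 172 mm, rim and slot walls 12 mm high, floor 3 mm thick. Origin mid-underside. Six slots along its x, side by side along its y, 28 mm apart (25 mm wide, 100 mm long inside). The noses of the pegs in it point to its +x, which is -18 to +35 deg (left positive) from straight away from the robot.
- slot_pad: Thin blue pad (90 by 22 by 1 mm) fixed on the floor of the empty slot. Origin mid-underside, 3 mm above the shelf, at the middle of the slot; its x points the way the noses of the pegs in the tray point.
- peg_1: One of the five pegs lying in the tray, same shape and axes as the wet peg (origin mid-underside, x to the nose).
- peg_2: One of the five pegs lying in the tray, same shape and axes as the wet peg (origin mid-underside, x to the nose).
- peg_3: One of the five pegs lying in the tray, same shape and axes as the wet peg (origin mid-underside, x to the nose).
- peg_4: One of the five pegs lying in the tray, same shape and axes as the wet peg (origin mid-underside, x to the nose).
- peg_5: One of the five pegs lying in the tray, same shape and axes as the wet peg (origin mid-underside, x to the nose).
- cap: Steel pole-end cap, 36 mm across and 32 mm high, closed end up; origin mid-underside.
- funnel: Small aluminium funnel standing on its wide mouth, 76 mm across, 75 mm high; origin at the middle of its underside.
- pot: White lidded ceramic pot, 114 mm across, 118 mm high with the lid knob (one piece); origin mid-underside.

How it is judged:
On the way, in this order (a step that is already met when the one before it is completed fails the run):
1. the tongs are lifted off the shelf in the gripper (height (world z) of tongs above 0.015 m and contact force between the fingers and tongs above 1 N), for 0.2 s.
2. the wet peg is lifted off the shelf in the tongs (height (world z) of wet_peg above 0.02 m and contact force between wet_peg and tongs above 0.5 N and contact force between the fingers and tongs above 1 N), for 0.2 s.
At the end, for the whole second after the job is handed in: Gripper holds tongs, tongs hold the wet peg: still (under 20 mm/s), level within 14 deg, underside 30-100 mm above the blue pad, middle within 12 mm sideways and 20 mm lengthways of the slot's middle, nose as the others' within 12.5 deg; tongs and peg clear of the tray (contact force between wet_peg and tongs above 0.5 N and contact force between the fingers and tongs above 1 N and z of wet_peg in the frame of slot_pad between 0.03 and 0.1 m and y of wet_peg in the frame of slot_pad between -0.012 and 0.012 m and x of wet_peg in the frame of slot_pad between -0.02 and 0.02 m and angle between the x axis of wet_peg and the x axis of slot_pad, either way round below 0.22 rad and x of wet_peg_nose in the frame of slot_pad above 0.01 m and angle between wet_peg's own z axis and vertical below 0.25 rad and linear speed of wet_peg below 0.02 m/s and contact force between each of wet_peg, tongs and tray below 0.05 N); the arm keeps its last pose, push and grip.
It fails at once if the robot touches the wet peg (contact force between any of the fingers, the arm and wet_peg above 0.3 N).
It fails at once if a peg in the tray is shifted by more than 12 mm (distance of any of peg_1, peg_2, peg_3, peg_4, peg_5 from where it was at the start of the episode above 0.012 m).
It fails at once if the cap, funnel or pot is shifted by more than 20 mm (distance of any of cap, funnel, pot from where it was at the start of the episode above 0.02 m).
It also fails if it takes over 42 s, if anything falls off the work surface, if the arm or the gripper's body presses on something with over 40 N, if the wrist force passes 120 N, or if a joint passes its speed limit or range.

## Robot

A 7-joint arm with a two-finger parallel gripper is mounted at the origin on the work surface. World frame = base frame: x ahead of the robot, y to its left, z up, the work surface at z = 0. Lengths are in m, angles in rad, forces in N, time in s.
With the tool pointing down it reaches from about 0.4 to 0.85 m from the base axis. Payload 4.5 kg.
Tool frame: the origin (TCP) lies where the fingers leave the gripper's body, on its centre line; the fingertips stand 64 mm ahead of it and the grasp point (between the pads) lies 45 mm ahead of it; z points along the fingers, y is the line along which they close (so a half turn about z gives the same grasp; the last joint's range is limited). The gripper opens to 88 mm and grips with 3 to 60 N. Pads are 18 mm wide; open, the fingers measure 123 mm over their backs; the gripper's body (75 mm by 187 mm) begins 45 mm behind the grasp point.
Start: joints at [-1.149, 0.689, -0.195, 1.565, 0.157, 0.902, -0.215], TCP at [0.236, 0.579, 0.303] pointing down, gripper open.
Joint ranges: [-3.01, 3.01], [-0.46, 2.08], [-1.47, 1.51], [0.13, 2.56], [-1, 4.14], [0.04, 2.09], [-2.66, 2.66]. Speed limits (rad/s): [2.57, 2.57, 3.14, 3.14, 3.14, 3.14, 3.14].

## Interface

Orientations are given as a unit quaternion [x, y, z, w].
In Python, from plant import r gives the robot as it stands.
- The arm moves only by the tool play_rows, never from a script. Its arguments are lists of equal length, an entry for each row: "translation": the shift along the tool's x, y, z in m, a list of three; "delta_rot": the turn, a rotation vector about the tool's x, y, z in degrees, a list of three; "grip": the opening, from -1 (shut) to 1 (fully open). In form: {"translation": [[x, y, z], ...], "delta_rot": [[rx, ry, rz], ...], "grip": [grip, ...]}. A call has 1 to 20 rows; each row shifts and turns the commanded pose from where the row before left it, along the tool's axes as they then stand; what a row does not reach is not made up. A row lasts 1/8 s, in which the tool goes at most 62.5 mm and 10.7 degrees, less where a joint would pass 70% of its speed; a pose out of reach is approached as far as the arm can. A call with a gripper value outside its range is refused whole. The fingers move at their own pace and stop on an object; "squeeze" is the grip in N (left out, the last holds). Time passes only in rows, so rows that do not move let the fingers close. It gives the time, the measured TCP pose, the force, the opening and the grip force at its end, in the units of the state.
- r.get_state(): the state, without advancing time (a new reading comes with each control period).
- r.snapshot(name): name is "scene" or "top" or "wrist"; returns the picture (480x640x3 uint8, blue, green, red); there is no depth.
- r.get_calibration(name): a dict with "intrinsics" (3x3 intrinsics, pixels), "eye" and "rotation" of the camera in the world. Camera axes: x right, y up, looking along -z (the intrinsics and any distortion apply to the point x, -y, -z); pixel columns grow to the right and rows downward; lengths in m; the calibration is good to about 2 mm. A picture is of the moment at which its call begins: read the wrist's pose just before it. get_calibration takes no time and is no camera call; for the wrist camera it gives the pose at the moment of the call.
- r.finish_job(): hands the job in; it is judged then, once.
Trained networks look in the newest picture that a camera, given by its name, has taken for a name from the list of things; names that differ only in an ending like _2 or _b are one class to them, and where a whole thing is asked for, a point or a joint stands for the part that bears it (a point fixed in the world has none). Each returns a list of dicts, best first, with "confidence" (0 to 1); they miss things now and then, are a little off and sometimes report something else, mostly with a low value. They report only what shows in the picture. A call takes as long as a camera call.
- r.look_for(camera, target): "point" ([x, y, z] in m, in world coordinates, good to about 4 mm: the middle of the surface that is visible of it).
- r.silhouettes(camera, target): "pixels" (480x640 bool, what is visible of it).
The state is a dict: "clock": time; "q": joint angles; "qd": joint speeds; "joint_torque": joint torques, N m; "tool_pos": TCP position; "eef_rot": TCP orientation; "contact_force": force on the tool from outside, world axes, zero at the start; "moment": the same for the moment, N m; "opening": opening from 0.0 (shut) to 1.0 (fully open); "finger_force": force on a finger pad.
Only numpy, scipy, OpenCV 4.12 (cv2) and the standard library are available. Lean on these libraries where they do the work, as an engineer would, in place of code of your own. Each camera call takes 0.05 s, during which the arm holds its last target. There are 200 camera calls.

## Working session

There is one attempt and no reset: what is moved stays moved. The work goes in short steps, Python scripts to look and compute and a tool call to move; the robot and the scene stay as the last step left them, time stands still between calls to the robot, and variables do not carry over. Pictures are saved under pics/ and viewed, at most 10 in all, crops included, and the job is handed in when it is done.

Besides the shell and the picture viewer there is one more tool, called after "Request:" by a JSON object that holds its "api" and its "payload". play_rows: Moves the arm, as the interface text tells. Its arguments: {"type":"object","properties":{"translation":{"type":"array","items":{"type":"array","items":{"type":"number"}}},"delta_rot":{"type":"array","items":{"type":"array","items":{"type":"number"}}},"grip":{"type":"array","items":{"type":"number"}},"squeeze":{"type":"number"}},"required":["translation","delta_rot","grip"]}

```bash
ls; mkdir -p pics; python3 - <<'E'
from plant import r
import cv2
s=r.get_state(); print({k:s[k] for k in('clock','tool_pos','eef_rot','opening')})
for n in('scene','top'):
    im=r.snapshot(n); cv2.imwrite(f'pics/{n}0.png',im)
    c=r.get_calibration(n); print(n,c)
    for t in('tongs','tongs_grip','tongs_jaws','wet_peg','wet_peg_nose','tray','slot_pad','peg_1','cap','funnel','pot'):
        print(t,[(d['point'],round(d['confidence'],2)) for d in r.look_for(n,t)])
E
```

```text
pics
{'clock': 0.0, 'tool_pos': array([0.23621184, 0.57807671, 0.30192728]), 'eef_rot': array([ 1.92647267e-01,  9.81267637e-01, -9.20131486e-04, -9.06768700e-05]), 'opening': 0.9988374150947358}
scene {'intrinsics': array([[620.46627068,   0.        , 318.14870536],
       [  0.        , 620.46627068, 230.89501185],
       [  0.        ,   0.        ,   1.        ]]), 'eye': array([1.1434444 , 0.21301085, 1.06998836]), 'rotation': array([0.15459266, 0.23143799, 0.81264861, 0.5119959 ])}
tongs []
tongs_grip [([0.4313, -0.2458, 0.0213], 0.68), ([0.6742, -0.1864, 0.0192], 0.24)]
tongs_jaws [([0.4285, -0.2457, 0.0175], 0.73)]
wet_peg [([0.5046, 0.349, 0.0159], 0.74), ([0.5728, -0.0423, 0.0151], 0.52), ([0.4302, -0.2452, 0.0204], 0.41)]
wet_peg_nose [([0.575, -0.0377, 0.0114], 0.58)]
tray [([0.5449, 0.2864, 0.0028], 0.92), ([0.5718, -0.0399, 0.0124], 0.35)]
slot_pad [([0.5492, 0.2778, 0.0017], 0.92)]
peg_1 [([0.5855, 0.2293, 0.0137], 0.77), ([0.5259, 0.3251, 0.015], 0.67), ([0.535, 0.2986, 0.0176], 0.64)]
cap [([0.7115, 0.1116, 0.0299], 0.78)]
funnel [([0.6743, -0.1845, 0.0162], 0.64)]
p
[... 244 characters left out ...]
5360361,  1.23113485]), 'rotation': array([ 0.03297744, -0.02525505, -0.70058055,  0.71236337])}
tongs [([0.4156, -0.2446, 0.0224], 0.82)]
tongs_grip [([0.4246, -0.2415, 0.0246], 0.91)]
tongs_jaws [([0.4189, -0.2337, 0.0228], 0.86), ([0.5043, 0.34, 0.0105], 0.34)]
wet_peg [([0.5693, -0.0409, 0.0133], 0.5)]
wet_peg_nose []
tray [([0.5413, 0.2824, 0.007], 0.88)]
slot_pad [([0.5519, 0.281, 0.0018], 0.76)]
peg_1 [([0.5329, 0.2973, 0.0174], 0.63), ([0.5031, 0.3416, 0.0111], 0.6), ([0.5792, 0.2224, 0.0168], 0.53), ([0.526, 0.3195, 0.0155], 0.46)]
cap [([0.55, 0.2801, 0.0021], 0.43)]
funnel [([0.6607, -0.1926, 0.0191], 0.94)]
pot [([0.5015, -0.4609, 0.0932], 0.63), ([0.5632, 0.2445, 0.0159], 0.53)]
```

View pics/scene0.png

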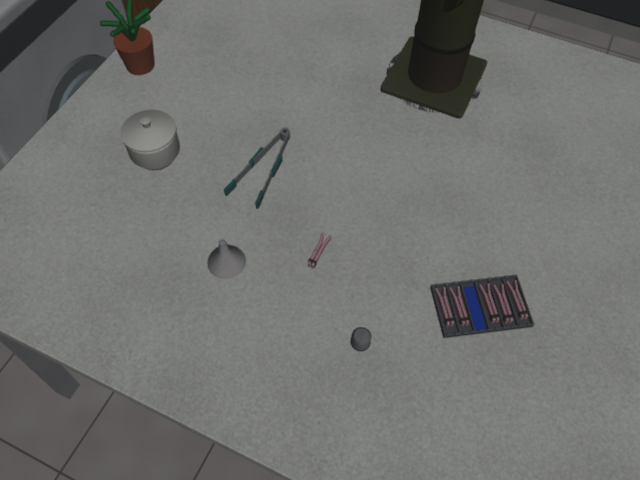

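View pics/top0.png

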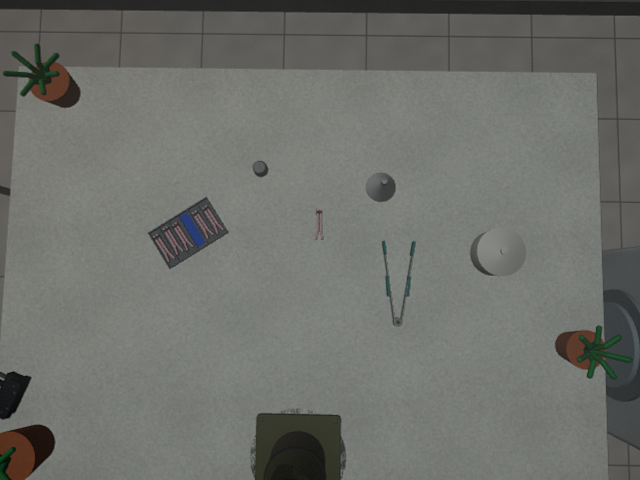

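The scene view shows the tongs with the hinge at (285,133) and jaws at (230,188) and (260,202). The peg is at (318,250) with its nose at (312,264), and the blue slot is at (475,308). In the top view the tongs' hinge is at (397,322), the sleeves at (388,285) and (408,286), the peg at (319,224) with its nose up, and the blue pad at (194,230). Next I'll triangulate using colour blobs.

```bash
cat > h.py <<'E'
import numpy as np, cv2
from scipy.spatial.transform import Rotation as R
from plant import r
def ray(c,p):
    K=c['intrinsics']; d=np.array([(p[0]-K[0,2])/K[0,0],-(p[1]-K[1,2])/K[1,1],-1.])
    return np.array(c['eye']),R.from_quat(c['rotation']).apply(d)
def onz(c,p,z):
    e,d=ray(c,p); return e+d*(z-e[2])/d[2]
def tri(obs):
    A=np.zeros((3,3));b=np.zeros(3);L=[]
    for c,p in obs:
        e,d=ray(c,p);d=d/np.linalg.norm(d);M=np.eye(3)-np.outer(d,d);A+=M;b+=M@e;L.append((M,e))
    X=np.linalg.solve(A,b); return X,max(np.linalg.norm(M@(X-e)) for M,e in L)
def proj(c,X):
    v=R.from_quat(c['rotation']).inv().apply(np.array(X)-c['eye']);K=c['intrinsics']
    return np.array([K[0,0]*v[0]/-v[2]+K[0,2],K[1,1]*-v[1]/-v[2]+K[1,2]])
def blobs(im,col,amin=8):
    h,s,v=cv2.split(cv2.cvtColor(im,cv2.COLOR_BGR2HSV).astype(int))
    m={'teal':(h>78)&(h<100)&(s>100)&(v>40),'blue':(h>110)&(h<130)&(s>120),'pink':((h<8)|(h>165))&(s>45)&(v>60)}[col]
    n,l,st,ce=cv2.connectedComponentsWithStats(m.astype(np.uint8),connectivity=8)
    return [(st[i,4],ce[i],np.argwhere(l==i)[:,::-1]) for i in range(1,n) if st[i,4]>=amin]
E
python3 - <<'E'
from h import *
np.set_printoptions(precision=4,suppress=True)
for n in('scene','top'):
    im=cv2.imread(f'pics/{n}0.png');c=r.get_calibration(n)
    for col,z in(('teal',.011),('blue',.004),('pink',.014)):
        for a,ce,px in blobs(im,col):
            P=np.array([onz(c,p,z) for p in px])[:,:2];w,v=np.linalg.eigh(np.cov(P.T)) if a>3 else (0,np.zeros((2,2)))
            print(n,col,a,ce.round(1),onz(c,ce,z)[:2],'ang',round(np.degrees(np.arctan2(v[1,1],v[0,1])),1),P.min(0),P.max(0))
E
```

```text
scene teal 24 [255.  155.8] [ 0.4164 -0.2671] ang 177.8 [ 0.3913 -0.2699] [ 0.4378 -0.2644]
scene teal 50 [276.2 163.5] [ 0.4152 -0.2158] ang -173.5 [ 0.3905 -0.2205] [ 0.4435 -0.2087]
scene teal 38 [229.4 185.3] [ 0.5104 -0.2776] ang 174.6 [ 0.4939 -0.2823] [ 0.5264 -0.273 ]
scene teal 31 [258.9 197. ] [ 0.51   -0.2072] ang -171.3 [ 0.4943 -0.2112] [ 0.526  -0.2028]
scene blue 515 [474.4 307.7] [0.5541 0.278 ] ang -146.8 [0.5109 0.2447] [0.5953 0.3102]
scene pink 11 [123.   37.6] [ 0.2305 -0.7406] ang 55.4 [ 0.2216 -0.7528] [ 0.2366 -0.7312]
scene pink 11 [129.8  48.2] [ 0.2548 -0.7036] ang -138.6 [ 0.247 -0.708] [ 0.2592 -0.6973]
scene pink 14 [139.9  51.8] [ 0.2547 -0.6744] ang 149.8 [ 0.2471 -0.6802] [ 0.2614 -0.6693]
scene pink 24 [135.4  61.3] [ 0.2874 -0.6651] ang 127.5 [ 0.2771 -0.6754] [ 0.2994 -0.6556]
scene pink 8 [144.5  67.4] [ 0.2951 -0.6338] ang 52.1 [ 0.2899 -0.6416] [ 0.3003 -0.6275]
scene pink 12 [136.8  70.2] [ 0.3112 -0.645 ] ang 46.7 [ 0.3041 -0.6549] [ 0.32   -0.6388]
scene pink 158 [319.6 248. ] [ 0.5684 -0.0395] ang 179.1 [ 0.5348 -0.0499] [ 0.5969 -0.0305]
sc
[... 1390 characters left out ...]
5916 0.3082]
top pink 79 [213.1 220.2] [0.5731 0.2219] ang -145.1 [0.5435 0.1963] [0.6011 0.243 ]
top pink 75 [202.4 224.2] [0.5626 0.2483] ang -146.7 [0.5306 0.2235] [0.5881 0.2676]
top pink 22 [317.1 222.3] [ 0.5718 -0.0384] ang 179.9 [ 0.5475 -0.0406] [ 0.5928 -0.0377]
top pink 9 [320. 227.] [ 0.5602 -0.0458] ang -179.0 [ 0.5501 -0.0459] [ 0.5702 -0.0456]
top pink 89 [182.7 236.8] [0.5301 0.2965] ang -146.2 [0.4973 0.2723] [0.557  0.3166]
top pink 85 [173.  240.9] [0.5195 0.3202] ang -148.2 [0.4869 0.2968] [0.5466 0.3387]
top pink 69 [164.9 249.6] [0.4975 0.3395] ang -150.6 [0.4691 0.3187] [0.5262 0.3556]
top pink 13 [157.8 242.3] [0.5153 0.358 ] ang -143.5 [0.5086 0.3525] [0.5211 0.3629]
```

Request:
{"api": "play_rows", "payload": {"translation": [[-0.035,-0.03,0],[-0.035,-0.03,0],[-0.035,-0.03,0],[-0.035,-0.03,0],[-0.035,-0.03,0],[-0.035,-0.03,0],[-0.035,-0.03,0],[-0.035,-0.03,0],[-0.035,-0.03,0],[-0.035,-0.03,0],[-0.013,-0.039,0.005],[-0.013,-0.039,0.005],[-0.013,-0.039,0.005],[-0.013,-0.039,0.005],[-0.013,-0.039,0.005],[-0.013,-0.039,0.005],[-0.013,-0.039,0.005],[-0.013,-0.039,0.005],[-0.013,-0.039,0.005],[-0.013,-0.039,0.005]], "delta_rot": [[0,0,0],[0,0,0],[0,0,0],[0,0,0],[0,0,0],[0,0,0],[0,0,0],[0,0,0],[0,0,0],[0,0,0],[0,0,0],[0,0,0],[0,0,0],[0,0,0],[0,0,0],[0,0,0],[0,0,0],[0,0,0],[0,0,0],[0,0,0]], "grip": [1,1,1,1,1,1,1,1,1,1,1,1,1,1,1,1,1,1,1,1]}}

```text
clock: 3.7
tool_pos: [0.4199, -0.2431, 0.2527]
eef_rot: [0.193, 0.981, -0.0, 0.0]
contact_force: [0.5, 0.5, 0.5]
opening: 1.003
finger_force: 0.0
```

Request:
{"api": "play_rows", "payload": {"translation": [[0,0,0],[0,0,0],[0,0,0],[0,0,0],[0,0,0],[0,0,0],[0,0,0],[0,0,0],[0,0,0],[0,0,0],[0,0,0],[0,0,0],[0,0,0],[0,0,0],[0,0,0],[0,0,0]], "delta_rot": [[0,0,10.5],[0,0,10.5],[0,0,10.5],[0,0,10.5],[0,0,10.5],[0,0,10.5],[0,0,10.5],[0,0,10.5],[0,0,10.5],[0,0,10.5],[0,0,10.5],[0,0,10.5],[0,0,10.5],[0,0,10.5],[0,0,10.5],[0,0,0]], "grip": [1,1,1,1,1,1,1,1,1,1,1,1,1,1,1,1]}}

```text
clock: 5.7
tool_pos: [0.4201, -0.2415, 0.2527]
eef_rot: [1.0, 0.004, -0.0, 0.0]
contact_force: [-0.4, -0.5, 0.7]
opening: 1.001
finger_force: 0.0
```

```bash
python3 - <<'E'
from h import *
np.set_printoptions(precision=4,suppress=True)
s=r.get_state();print(s['clock'],s['tool_pos'],R.from_quat(s['eef_rot']).as_matrix(),s['q'],s['contact_force'])
c=r.get_calibration('wrist');im=r.snapshot('wrist');cv2.imwrite('pics/w1.png',im)
print(c)
for a,ce,px in blobs(im,'teal',60): print(a,ce,onz(c,ce,.011),px.min(0),px.max(0))
for t in('tongs_grip','tongs_jaws','wet_peg'): print(t,[(d['point'],d['confidence']) for d in r.look_for('wrist',t)])
E
```

```text
5.7 [ 0.4201 -0.2415  0.2527] [[ 1.      0.0073 -0.0001]
 [ 0.0073 -1.     -0.0004]
 [-0.0001  0.0004 -1.    ]] [ 0.1205  0.6473  0.5007  2.0546 -0.5611  0.5744 -0.5459] [-0.4347 -0.4624  0.7315]
{'intrinsics': array([[422.4802,   0.    , 319.5226],
       [  0.    , 422.4802, 241.0142],
       [  0.    ,   0.    ,   1.    ]]), 'eye': array([ 0.4867, -0.2396,  0.3345]), 'rotation': array([-0.0912,  0.091 , -0.6986,  0.7038])}
369 [267.5908  87.4715] [ 0.5157 -0.2017  0.011 ] [261  63] [274 112]
417 [367.199   89.4796] [ 0.5149 -0.2737  0.011 ] [359  65] [375 114]
438 [282.5776 219.5434] [ 0.4183 -0.211   0.011 ] [277 188] [289 251]
418 [348.5813 221.3349] [ 0.4173 -0.2627  0.011 ] [341 189] [355 252]
tongs_grip [([0.4183, -0.2385, 0.0214], 0.72)]
tongs_jaws [([0.4245, -0.244, 0.0208], 0.77)]
wet_peg [([0.5453, -0.0377, 0.0143], 0.55)]
```

View pics/w1.png

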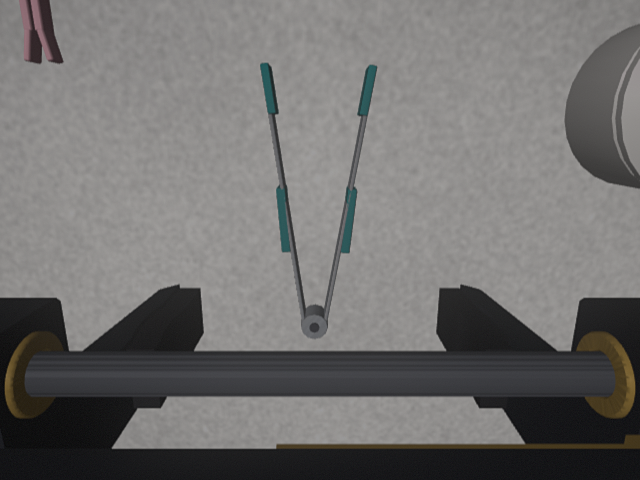

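The wrist view shows the hinge at (315,322), the jaws at (267,87) and (367,89), the sleeves at (283,219) and (349,221), and the peg's tail at (42,50). I'll triangulate those against the other two views.

```bash
python3 - <<'E'
from h import *
np.set_printoptions(precision=4,suppress=True)
C={n:r.get_calibration(n) for n in('scene','top','wrist')}
pts={'jawL':((258.9,197),(383.9,246.9),(267.6,87.5)),'jawR':((229.4,185.3),(412.4,247.5),(367.2,89.5)),'slL':((276.2,163.5),(387.4,285.3),(282.6,219.5)),'slR':((255,155.8),(408,285.8),(348.6,221.3)),'hinge':((285.5,131.5),(397.5,322),(314.5,325))}
T={}
for k,p in pts.items():
    T[k]=tri([(C[n],q) for n,q in zip(C,p)]);print(k,*T[k])
g=(T['slL'][0]+T['slR'][0])/2;j=(T['jawL'][0]+T['jawR'][0])/2;h=T['hinge'][0]
for a,b in((h,g),(g,j),(h,j)):d=b-a;print(a,np.linalg.norm(d[:2]),np.degrees(np.arctan2(d[1],d[0])))
E
```

```text
jawL [ 0.514  -0.2037  0.019 ] 0.0015880102612374214
jawR [ 0.5135 -0.2743  0.0168] 0.001463220881038772
slL [ 0.4191 -0.2128  0.0174] 0.0013644519374919426
slR [ 0.4184 -0.2641  0.0151] 0.0017928853613925013
hinge [ 0.3296 -0.2374  0.016 ] 0.0017696241533326552
[ 0.3296 -0.2374  0.016 ] 0.0891202110343574 -0.6918263795842965
[ 0.4187 -0.2385  0.0162] 0.09503095562870152 -0.3319994066789053
[ 0.3296 -0.2374  0.016 ] 0.18415025972288418 -0.5061381474249028
```

Request:
{"api": "play_rows", "payload": {"translation": [[-0.0015,-0.003,0.025],[0,0,0.04],[0,0,0.04],[0,0,0.04],[0,0,0.025],[0,0,0.01],[0,0,0.005],[0,0,0],[0,0,0],[0,0,0],[0,0,0],[0,0,0],[0,0,0],[0,0,0],[0,0,0]], "delta_rot": [[0,0,0.9],[0,0,0],[0,0,0],[0,0,0],[0,0,0],[0,0,0],[0,0,0],[0,0,0],[0,0,0],[0,0,0],[0,0,0],[0,0,0],[0,0,0],[0,0,0],[0,0,0]], "grip": [1,1,1,1,1,1,1,1,0.3,0.2,0.1,0,-0.04,-0.04,-0.04], "squeeze": 20}}

```text
clock: 7.78
tool_pos: [0.419, -0.2388, 0.068]
eef_rot: [1.0, -0.005, 0.001, 0.0]
contact_force: [2.8, 0.3, 5.0]
opening: 0.481
finger_force: 10.8
```

Request:
{"api": "play_rows", "payload": {"translation": [[0,0,-0.01],[0,0,-0.02],[0,0,-0.03],[0,0,-0.03],[0,0,0],[0,0,0]], "delta_rot": [[0,0,0],[0,0,0],[0,0,0],[0,0,0],[0,0,0],[0,0,0]], "grip": [-0.04,-0.04,-0.04,-0.04,-0.04,-0.04]}}

```text
clock: 8.52
tool_pos: [0.4177, -0.2382, 0.1572]
eef_rot: [1.0, -0.005, -0.001, -0.0]
contact_force: [-0.5, 0.6, -2.0]
opening: 0.482
finger_force: 8.7
```

```bash
python3 - <<'E'
from h import *
np.set_printoptions(precision=4,suppress=True)
s=r.get_state();print(s['clock'],s['tool_pos'],s['eef_rot'],s['opening'],s['contact_force'],s['moment'])
C={}
C['wrist']=r.get_calibration('wrist');W=r.snapshot('wrist');cv2.imwrite('pics/w2.png',W)
for n in('scene','top'):
    C[n]=r.get_calibration(n); cv2.imwrite(f'pics/{n}2.png',r.snapshot(n))
for n,f in(('wrist','w2'),('scene','scene2'),('top','top2')):
    for a,ce,px in blobs(cv2.imread(f'pics/{f}.png'),'teal',8): print(n,a,ce,onz(C[n],ce,.041),px.min(0),px.max(0))
    for a,ce,px in blobs(cv2.imread(f'pics/{f}.png'),'pink',20):
        P=onz(C[n],ce,.014)
        if abs(P[1]+.04)<.05: print(n,'pink',a,ce,P,px.min(0),px.max(0))
a=cv2.resize(cv2.imread('pics/scene2.png')[100:300,200:360],None,fx=3,fy=3);b=cv2.resize(W,(400,300));
cv2.imwrite('pics/m2.png',np.hstack([a[:600,:400],np.vstack([b,cv2.resize(cv2.imread('pics/top2.png')[180:330,300:500],(400,300))])]))
E
```

```text
8.525 [ 0.4177 -0.2382  0.1572] [ 1.     -0.0053 -0.0006 -0.0004] 0.4824394312322761 [-0.5061  0.6413 -1.9653] [ 0.0144  0.1266 -0.017 ]
wrist 1741 [247.7387  41.4934] [ 0.5212 -0.2066  0.041 ] [233   0] [261  85]
wrist 2258 [387.6249  41.388 ] [ 0.5206 -0.2669  0.041 ] [370   0] [405  88]
wrist 160 [365.1625 274.1625] [ 0.4147 -0.259   0.041 ] [361 249] [369 292]
wrist 10 [260.  254.5] [ 0.4254 -0.2074  0.041 ] [258 252] [261 257]
wrist 1329 [263.0211 309.1896] [ 0.3965 -0.2076  0.041 ] [254 259] [274 350]
wrist 13 [360.0769 266.    ] [ 0.419  -0.2565  0.041 ] [360 260] [361 272]
wrist 85 [272.2353 276.6706] [ 0.4138 -0.213   0.041 ] [270 263] [274 292]
wrist 1312 [375.3758 309.5396] [ 0.3957 -0.2645  0.041 ] [364 262] [384 350]
scene 40 [254.55  130.425] [ 0.375  -0.2882  0.041 ] [250 122] [260 139]
scene 33 [268.5455 141.303 ] [ 0.389  -0.2464  0.041 ] [267 135] [270 147]
scene 45 [231.6667 161.1778] [ 0.4713 -0.2907  0.041 ] [227 155] [236 167]
scene 37 [249.5676 168.2162] [ 0.4713 -0.2478  0.041 ] [246 162] [254 174]
scene pink 160 [319.55   248.0375] [ 0.5684 -0.0395  0.014 ] [311 234] [330 260]
scene pink 27 [310.7407 263.963 ] [ 0.6085 -0.0396  0.014 ] [308 261] [314 267]
top 31 [394.7097 244.9355] [ 0.5161 -0.2279  0.041 ] [394 238] [396 251]
top 38 [412.6316 245.1053] [ 0.5164 -0.2713  0.041 ] [411 238] [414 252]
top pink 20 [317.1 222.1] [ 0.5723 -0.0383  0.014 ] [317 214] [318 231]
```

View pics/m2.png

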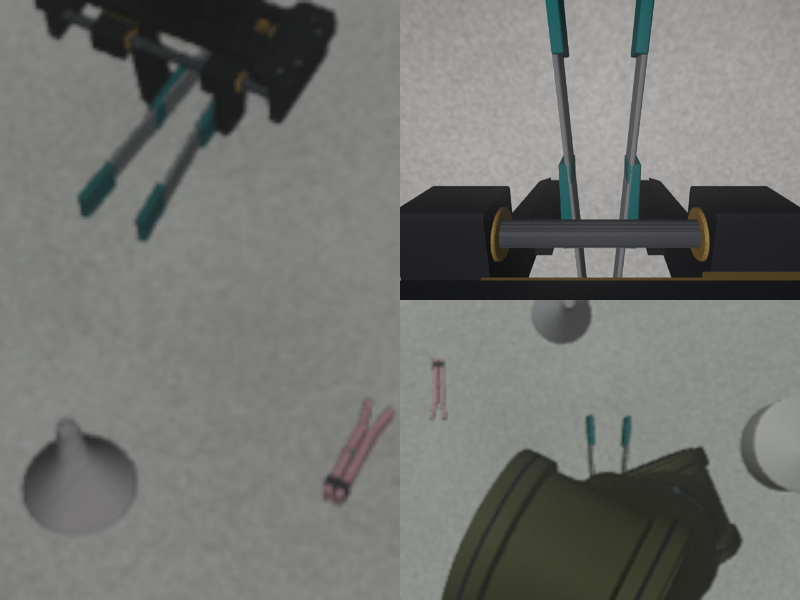

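The tongs are held half squeezed, with no contact visible. The wet peg is at scene crop (355,450) with its nose toward (335,490). I'll move above it and measure there.

Request:
{"api": "play_rows", "payload": {"translation": [[0.0065,-0.02,0],[0.0065,-0.03,0],[0.0065,-0.03,0],[0.0065,-0.03,0],[0.0065,-0.03,0],[0.0065,-0.03,0],[0.0065,-0.02,0],[0.0065,-0.01,0],[0,0,0],[0,0,0]], "delta_rot": [[0,0,0],[0,0,0],[0,0,0],[0,0,0],[0,0,0],[0,0,0],[0,0,0],[0,0,0],[0,0,0],[0,0,0]], "grip": [-0.04,-0.04,-0.04,-0.04,-0.04,-0.04,-0.04,-0.04,-0.04,-0.04]}}

```text
clock: 9.93
tool_pos: [0.4721, -0.0404, 0.1576]
eef_rot: [1.0, -0.006, -0.0, 0.0]
contact_force: [0.7, -0.8, -0.9]
opening: 0.481
finger_force: 8.7
```

```bash
python3 - <<'E'
from h import *
np.set_printoptions(precision=4,suppress=True)
s=r.get_state();print(s['clock'],s['tool_pos'],s['eef_rot'],s['opening'])
C={'wrist':r.get_calibration('wrist')};I={'wrist':r.snapshot('wrist')}
for n in('scene','top'): C[n]=r.get_calibration(n);I[n]=r.snapshot(n)
for n in I:
    for a,ce,px in blobs(I[n],'teal',8): print(n,a,ce,onz(C[n],ce,.1),px.min(0),px.max(0))
    for a,ce,px in blobs(I[n],'pink',15):
        P=np.array([onz(C[n],p,.014) for p in px])[:,:2]; m=P.mean(0)
        if abs(m[1]+.04)<.05 and a>3:
            w,v=np.linalg.eigh(np.cov(P.T));print(n,'pink',a,ce,m,P.min(0),P.max(0),np.degrees(np.arctan(v[1,1]/v[0,1])))
cv2.imwrite('pics/w3.png',I['wrist'])
E
```

```text
9.925 [ 0.4721 -0.0404  0.1576] [ 1.     -0.0063 -0.0002  0.0004] 0.48056862855872284
wrist 1744 [247.8779  41.59  ] [ 0.5647 -0.0183  0.1   ] [233   0] [261  85]
wrist 2276 [387.6885  41.594 ] [ 0.5642 -0.0608  0.1   ] [370   0] [405  88]
wrist 184 [365.5652 275.5054] [ 0.4892 -0.0552  0.1   ] [361 248] [369 296]
wrist 11 [260.0909 254.2727] [ 0.4974 -0.0188  0.1   ] [258 251] [261 257]
wrist 1402 [263.4807 308.6748] [ 0.4771 -0.019   0.1   ] [254 259] [274 350]
wrist 88 [272.3068 276.5795] [ 0.4892 -0.0227  0.1   ] [270 263] [274 292]
wrist 17 [360.1765 269.4118] [ 0.4915 -0.0533  0.1   ] [360 263] [361 277]
wrist 1310 [375.4496 309.5328] [ 0.4763 -0.059   0.1   ] [364 262] [384 350]
wrist pink 1492 [310.3405  68.3331] [ 0.5677 -0.0355] [ 0.5324 -0.0389] [ 0.5974 -0.0306] -1.9551180472912122
wrist pink 1506 [328.1348  68.2815] [ 0.5676 -0.0444] [ 0.5327 -0.0503] [ 0.5974 -0.0406] 3.1488321859881925
scene 44 [331.3409 183.2273] [ 0.4727 -0.0609  0.1   ] [327 175] [336 191]
scene 39 [347.     193.7179] [ 0.4823 -0.0233  0.1   ] [344 187] [350 201]
scene 42 [309.881  217.1667] [ 0.5623 -0.064   0.1   ] [305 211] [314 223]
scene 44 [329.6591 225.7955] [ 0.5635 -0.0226  0.1   ] [326 219] [333 233]
scene pink 155 [319.3419 248.3355] [ 0.5691 -0.0396] [ 0.5361 -0.0499] [ 0.5969 -0.0305] -0.29295891288730613
scene pink 26 [310.8077 264.0769] [ 0.6087 -0.0394] [ 0.604  -0.0463] [ 0.6135 -0.0327] 79.53377623572324
top 21 [327.1905 219.1429] [ 0.5686 -0.0627  0.1   ] [326 213] [328 226]
```

View pics/w3.png

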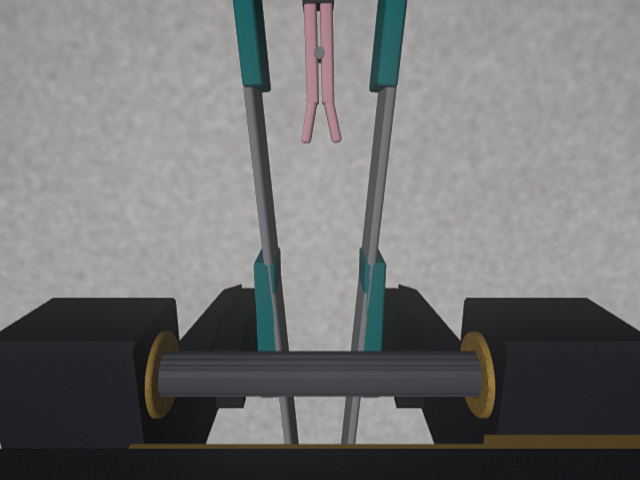

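The wrist view shows the peg's axis near column 319, between the jaws at (248,42) and (388,42), with the tail at row 140. The peg origin is about (0.574, -0.040), so I need 8 mm more in x and then the descent.

Request:
{"api": "play_rows", "payload": {"translation": [[0.008,0,0.01],[0,0,0.02],[0,0,0.02],[0,0,0.015],[0,0,0.01],[0,0,0.006],[0,0,0.005],[0,0,0]], "delta_rot": [[0,0,-1.1],[0,0,0],[0,0,0],[0,0,0],[0,0,0],[0,0,0],[0,0,0],[0,0,0]], "grip": [-0.04,-0.04,-0.04,-0.04,-0.04,-0.04,-0.04,-0.04]}}

```text
clock: 11.08
tool_pos: [0.4805, -0.0393, 0.0716]
eef_rot: [1.0, 0.004, -0.0, -0.0]
contact_force: [0.2, -0.2, -0.3]
opening: 0.481
finger_force: 8.7
```

```bash
python3 - <<'E'
from h import *
np.set_printoptions(precision=4,suppress=True)
s=r.get_state();print(s['clock'],s['tool_pos'],s['eef_rot'],s['opening'],s['contact_force'])
W=r.snapshot('wrist');S=r.snapshot('scene')
c=r.get_calibration('scene')
for a,ce,px in blobs(S,'teal',8): print(a,ce,onz(c,ce,.013))
cv2.imwrite('pics/m4.png',np.hstack([cv2.resize(S[180:300,270:370],(500,600),interpolation=cv2.INTER_CUBIC),np.vstack([W[:300,170:470]]*2)]))
E
```

```text
11.075 [ 0.4805 -0.0393  0.0716] [ 1.      0.0042 -0.     -0.    ] 0.4809027012123087 [ 0.2337 -0.1903 -0.318 ]
34 [328.2647 212.8235] [ 0.484  -0.0596  0.013 ]
34 [343.5294 222.0588] [ 0.491  -0.0221  0.013 ]
40 [309.075 245.575] [ 0.5718 -0.0609  0.013 ]
40 [328.075 253.5  ] [ 0.5719 -0.0193  0.013 ]
```

View pics/m4.png

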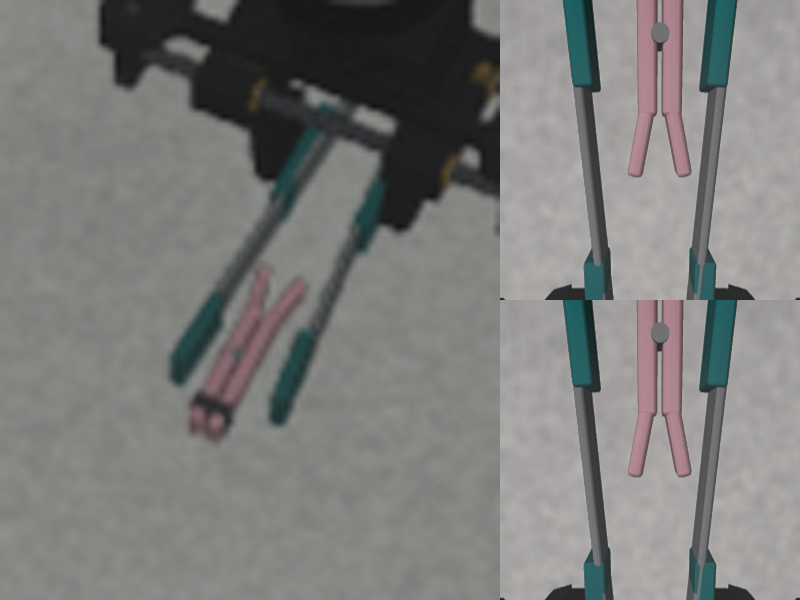

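The peg sits centred between the jaws, with its tail well clear of the fingers. Now I'll squeeze.

Request:
{"api": "play_rows", "payload": {"translation": [[0,0,0],[0,0,0],[0,0,0],[0,0,0],[0,0,0],[0,0,0],[0,0,0],[0,0,0],[0,0,0],[0,0,0]], "delta_rot": [[0,0,0],[0,0,0],[0,0,0],[0,0,0],[0,0,0],[0,0,0],[0,0,0],[0,0,0],[0,0,0],[0,0,0]], "grip": [-0.1,-0.15,-0.2,-0.24,-0.28,-0.35,-0.5,-0.6,-0.6,-0.6], "squeeze": 24}}

```text
clock: 12.42
tool_pos: [0.4804, -0.0393, 0.0717]
eef_rot: [1.0, 0.004, 0.0, -0.0]
contact_force: [0.1, -0.8, -0.3]
opening: 0.367
finger_force: 24.0
```

Request:
{"api": "play_rows", "payload": {"translation": [[0,0,-0.005],[0,0,-0.01],[0,0,-0.015],[0,0,-0.02],[0,0,-0.02],[0,0,-0.005],[0,0,0],[0,0,0]], "delta_rot": [[0,0,0],[0,0,0],[0,0,0],[0,0,0],[0,0,0],[0,0,0],[0,0,0],[0,0,0]], "grip": [-0.6,-0.6,-0.6,-0.6,-0.6,-0.6,-0.6,-0.6]}}

```text
clock: 13.42
tool_pos: [0.4801, -0.0392, 0.1462]
eef_rot: [1.0, 0.004, -0.0, -0.0]
contact_force: [0.3, -0.1, -1.2]
opening: 0.365
finger_force: 24.0
```

```bash
python3 - <<'E'
from h import *
np.set_printoptions(precision=4,suppress=True)
s=r.get_state();print(s['clock'],s['tool_pos'],s['eef_rot'],s['opening'],s['finger_force'],s['contact_force'],s['q'])
W=r.snapshot('wrist');S=r.snapshot('scene')
c=r.get_calibration('scene')
for a,ce,px in blobs(S,'teal',8): print(a,ce,onz(c,ce,.09))
cv2.imwrite('pics/m5.png',np.hstack([cv2.resize(S[170:290,270:370],(500,600),interpolation=cv2.INTER_CUBIC),np.vstack([W[:300,170:470]]*2)]))
E
```

```text
13.425 [ 0.4801 -0.0392  0.1462] [ 1.      0.0043 -0.0004 -0.0002] 0.36512596285239635 23.99947899451945 [ 0.266  -0.1098 -1.2093] [-0.2128  0.8259  0.3324  2.1285 -0.8565  0.3235 -0.7149]
44 [332.4545 190.9545] [ 0.4818 -0.0539  0.09  ]
42 [343.0714 199.5952] [ 0.4916 -0.0269  0.09  ]
43 [314.2326 226.814 ] [ 0.5723 -0.0501  0.09  ]
44 [324.2273 231.3182] [ 0.5731 -0.029   0.09  ]
```

View pics/m5.png

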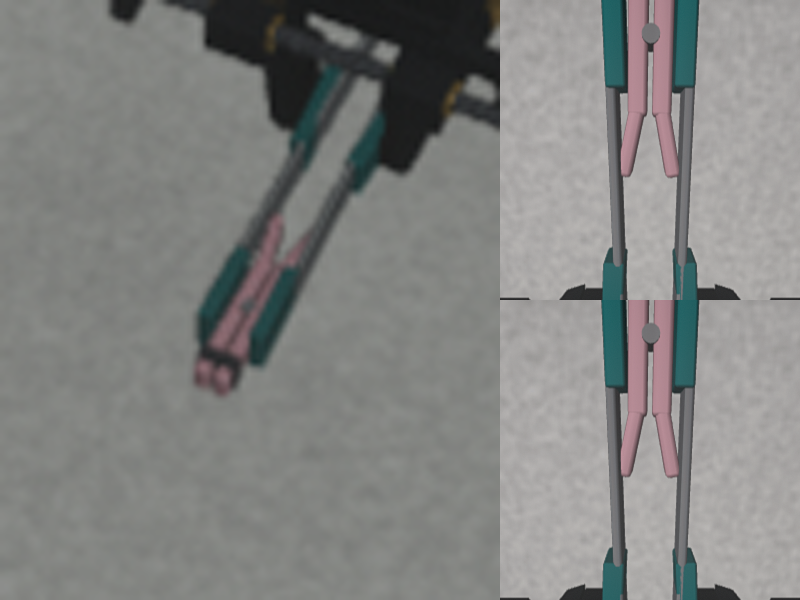

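The peg is lifted and held straight in the jaws. Moving over the slot.

Request:
{"api": "play_rows", "payload": {"translation": [[0,-0.01,0],[0,-0.02,0],[0,-0.025,0],[-0.001,-0.03,0],[-0.001,-0.03,0],[-0.001,-0.03,0],[-0.001,-0.03,0],[0,-0.03,0],[0,-0.025,0],[0,-0.02,0],[0,-0.01,0],[0,-0.005,0],[0,0,0],[0,0,0],[0,0,0],[0,0,0],[0,0,0],[0,0,0],[0,0,0],[0,0,0]], "delta_rot": [[0,0,0],[0,0,0],[0,0,0],[0,0,0],[0,0,0],[0,0,0],[0,0,0],[0,0,0],[0,0,0],[0,0,0],[0,0,0],[0,0,-3.7],[0,0,-5],[0,0,-6],[0,0,-6],[0,0,-6],[0,0,-4],[0,0,-2],[0,0,0],[0,0,0]], "grip": [-0.6,-0.6,-0.6,-0.6,-0.6,-0.6,-0.6,-0.6,-0.6,-0.6,-0.6,-0.6,-0.6,-0.6,-0.6,-0.6,-0.6,-0.6,-0.6,-0.6]}}

```text
clock: 16.02
tool_pos: [0.4742, 0.2254, 0.1467]
eef_rot: [0.958, 0.285, -0.0, 0.0]
contact_force: [0.2, -0.1, -1.6]
opening: 0.368
finger_force: 24.0
```

```bash
python3 - <<'E'
from h import *
np.set_printoptions(precision=4,suppress=True)
s=r.get_state();print(s['clock'],s['tool_pos'],s['eef_rot'],s['opening'],s['finger_force'])
C={'wrist':r.get_calibration('wrist')};W=r.snapshot('wrist');S=r.snapshot('scene');T=r.snapshot('top')
C['scene']=r.get_calibration('scene');C['top']=r.get_calibration('top')
u=np.array([np.cos(np.radians(33.2)),np.sin(np.radians(33.2))]);v=np.array([-u[1],u[0]]);o=np.array([.552,.2773])
for n,I in(('wrist',W),('scene',S),('top',T)):
  for col,z in(('pink',.077),('teal',.09),('blue',.004)):
    for a,ce,px in blobs(I,col,20):
        P=np.array([onz(C[n],p,z) for p in px])[:,:2];d=P.mean(0)-o
        if np.linalg.norm(d)<.15:
            w,e=np.linalg.eigh(np.cov(P.T));print(n,col,a,ce,'along',d@u,'side',d@v,np.degrees(np.arctan(e[1,1]/e[0,1])))
cv2.imwrite('pics/m6.png',np.hstack([cv2.resize(S[200:350,405:555],(450,450),interpolation=cv2.INTER_CUBIC),W[:450,150:490]]))
E
```

```text
16.025 [0.4742 0.2254 0.1467] [ 0.9585  0.2852 -0.      0.    ] 0.368136736758786 23.999606308643706
wrist pink 3002 [305.032   82.7981] along -0.01141425090225388 side 0.004681889277058317 28.760002023705812
wrist pink 3056 [334.2137  83.606 ] along -0.011699127483311304 side -0.005227123403776623 35.76143319133096
wrist pink 229 [438.6812   3.0087] along 0.013240903730243987 side -0.03875583728704134 -53.54629529307297
wrist pink 4723 [204.8941  74.0008] along -0.008492050754153454 side 0.03827660786649237 32.84568225993625
wrist pink 5142 [146.0093  82.6227] along -0.0111968761821418 side 0.058342626656315295 35.31162738199304
wrist pink 3943 [257.7451  78.9551] along -0.010050735254295333 side 0.020575683002379122 32.60021214652981
wrist pink 3786 [380.4345  85.1212] along -0.01204982547080369 side -0.020849553289335937 34.95948546632068
wrist pink 4581 [435.3752  90.7514] along -0.013871404711036327 side -0.03954892481089884 34.55707509875986
wrist teal 1870 [283.5968  41.3599] along -0.000619526649524846 side 0.010580533491501261 33.46835313488191
wrist teal 1889 [355.1927  41.
[... 2331 characters left out ...]
] along 0.0028975262119459257 side -0.010036712538163281 26.984260423301116
scene blue 517 [474.3752 307.6576] along 0.00169147072100865 side -0.0005269594882356562 33.03672641613859
top pink 54 [210.4074 216.1481] along -0.015646794538066652 side -0.06503837290761211 35.411241742566375
top pink 72 [201.6667 222.6944] along -0.01793124930443382 side -0.03937372235543011 37.99180663377702
top pink 25 [179.76 220.84] along 0.01369525545464654 side 0.0023859610887300474 30.995061196156225
top teal 27 [185.2593 221.4074] along 0.002164109242533997 side -0.010171925720495712 31.548837749305843
top blue 105 [191.6    224.0857] along 0.010138546149782518 side -0.005709730951191581 32.95754828743076
```

View pics/m6.png

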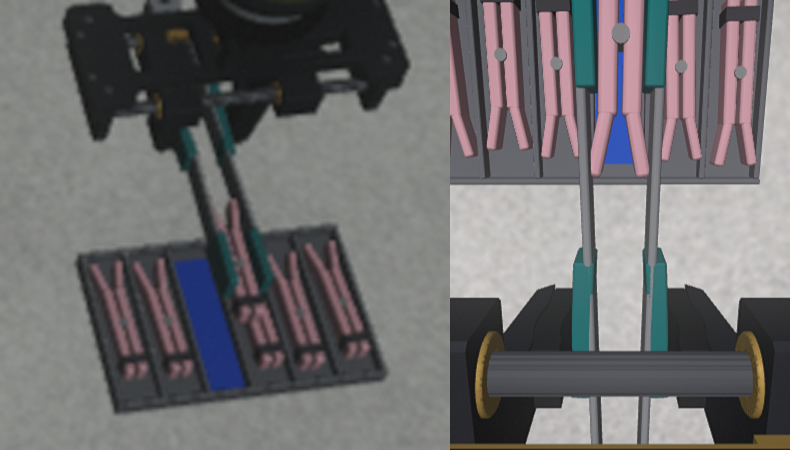

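The peg sits over the blue pad, about 1 mm off sideways and 1° off in yaw, with its nose the same way as the others. Lowering it 11 mm and settling.

Request:
{"api": "play_rows", "payload": {"translation": [[0,0,0.004],[0,0,0.004],[0,0,0.003],[0,0,0],[0,0,0],[0,0,0],[0,0,0],[0,0,0]], "delta_rot": [[0,0,0],[0,0,0],[0,0,0],[0,0,0],[0,0,0],[0,0,0],[0,0,0],[0,0,0]], "grip": [-0.6,-0.6,-0.6,-0.6,-0.6,-0.6,-0.6,-0.6]}}

```text
clock: 17.18
tool_pos: [0.4742, 0.2257, 0.1358]
eef_rot: [0.958, 0.286, 0.0, -0.0]
contact_force: [0.0, -0.5, -1.3]
opening: 0.37
finger_force: 24.0
```

```bash
python3 -c "
from plant import r
s=r.get_state();print(s['clock'],s['tool_pos'],s['opening'],s['finger_force'],abs(s['qd']).max())
print(r.finish_job())"
```

```text
17.175 [0.47421338 0.22566419 0.13576953] 0.36960509477194353 23.999606216093525 0.0014484653058377502
the job is handed in; nothing more can be done
None
```

I handed the job in at 17.2 s with the wet peg still held in the tongs, about 6 cm above the middle of the empty slot and its nose pointing the same way as the others; no verdict came back.

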